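# Clear the bandsaw catch tray: batten onto the sloping drying rack, offcut into the tote

## Robot

A 6-joint arm with a two-finger parallel gripper is mounted at the origin on the work surface. World frame = base frame: x ahead of the robot, y to its left, z up, the work surface at z = 0. Lengths are in m, angles in degrees, forces in N, time in s.
With the tool pointing down it reaches from about 0.275 to 0.775 m from the base axis. Payload 14.6 kg.
Tool frame: the origin (TCP) lies midway between the tips of the shut fingers; the grasp point (between the pads) lies 19 mm behind it; z points along the fingers, y is the direction in which the jaws open and shut (so a half turn about z gives the same grasp; the last joint's range is limited). The gripper opens to 85 mm and grips with 20 to 120 N. Pads are 22 mm wide; open, the fingers measure 114 mm over their backs; the gripper's body (76 mm by 85 mm) begins 54 mm behind the grasp point. The pads swing forward as they close: fully open they stand 13 mm farther back than shut.
Start: joints at [-75.075, 15.075, -2.767, 72.158, 0, 81.102], TCP at [0.212, -0.48, 0.195] pointing down, gripper open.
Joint ranges: [-151.79, 151.79], [-50.71, 97.33], [-67.44, 78.34], [-121.81, 120.89], [-77.56, 73.72], [-180, 180]. Speed limits (degrees/s): [108.29, 108.29, 147.25, 159.86, 180, 180].

## Interface

Orientations are given as a 3x3 rotation matrix whose columns are the frame's x, y, z axes.
In Python, from rig import bot gives the robot as it stands. Calls block until the motion is done:
- bot.move_ptp(position, orientation): joint-space move of the TCP to a pose.
- bot.move_l(position, rotation=None, rate=0.15): straight line of the TCP; rotation=None keeps the orientation; rate is the mean speed in m/s.
- bot.move_joints(angles): joint-space move.
- bot.open_gripper() and bot.grasp(grasp_force=None): open the fingers fully, or close them until they stop; grasp_force is the grip in N (None keeps the last).
- bot.wait(seconds).
- bot.solve_ik(position, orientation): joint angles nearest the present ones, or None.
- bot.read_state(): the state.
- bot.capture(name): name is "side" or "top" or "wrist"; returns the picture (420x560x3 uint8, red, green, blue); there is no depth.
- bot.get_calibration(name): a dict with "vertical_fov" (degrees; the focal length in pixels is half the picture's height over the tangent of half this angle, whatever the lens; pixels are square), "cx", "cy" (the principal point, pixels), "origin" and "rotation" of the camera in the world; the wrist camera has in their place "hand_eye" (4x4, takes a point from camera to tool coordinates, whose origin is the TCP and whose axes are the flange's). Camera axes: x right, y down, z forward; pixel columns grow to the right and rows downward; lengths in m; the calibration is good to about 2 mm. A picture is of the moment at which its call begins: read the wrist's pose just before it. get_calibration takes no time and is no camera call.
A pose or a line that the arm cannot do raises bot.IKError and nothing moves.
- bot.sign_off(): hands the job in, once; it reports no verdict.
The state is a dict: "t": time; "joint_positions": joint angles; "dq": joint speeds; "tau": joint torques, N m; "eef_pos": TCP position; "orientation": TCP orientation; "wrist_force": force on the tool from outside, world axes, zero at the start; "moment": the same for the moment, N m; "grip_width": finger opening in m.
Only numpy, scipy, OpenCV 4.12 (cv2) and the standard library are available. Lean on these libraries where they do the work, as an engineer would, in place of code of your own. Each camera call takes 0.05 s, during which the arm holds its last target.

## Task

Clear the bandsaw's catch tray: lay the dark brown batten flat across both rails of the sloping drying rack, snug against the two orange stops at the lower end and overhanging the rails evenly, setting it down gently rather than dropping it. Put the pale pine offcut into the blue tote. Leave the glue bottle standing where it is.

Things in the scene. Friction and masses are not known exactly. Their poses are not given: they have to be found in the camera images.
- tray: Fixed shallow aluminium catch tray, open on top, 270 (x) by 260 (y) mm outside, walls 4 mm thick and 24 mm high, floor 4 mm thick. Origin: centre of its underside. Stands on the left or the right of the rack; its yaw varies. Holds the batten and the offcut, side by side about 110 mm apart centre to centre.
- tote: Fixed blue plastic tote, open on top, 220 (x) by 200 (y) mm outside, 105 mm high, walls and floor 4 mm thick. Origin: centre of its underside. Stands on the side of the rack where the tray is not. A small brown scrap of wood (90 x 40 x 22 mm) already lies on its floor and may be touched or covered.
- batten: Dark brown hardwood batten, 180 mm long (its y axis), 42 mm wide (x), 28 mm thick (z), about 0.14 kg. Origin: centre of its underside. Starts flat on the tray floor.
- batten_center (a point): The centre of the batten, 14 mm above its underside; axes as the batten's.
- offcut: Pale pine offcut with a bark strip on one side, 120 mm long (y), 46 mm wide (x), 36 mm high (z), about 0.1 kg. Origin: centre of its underside. Starts flat on the tray floor.
- offcut_center (a point): The centre of the offcut, 18 mm above its underside; axes as the offcut's.
- rack: Fixed drying rack: green posts and feet, two aluminium rails 14 mm wide, centres at y +-55 mm, running 142 mm up from orange stops 8 mm thick and 12 mm proud of the rails. Between the rails (96 mm) it is open down to the feet: a finger fits. Origin on the table, midway; x points to the rails' high end, away from the robot; they slope down to the robot by 20 degrees.
- rack_top: The two rails. Origin: midway between them, on the plane of their upper faces, at the stops' inner faces, 80 mm above the table. x points straight up the slope (20 degrees above level), y across the rails, z square to their upper faces. A batten laid right has its x along this x, centre at x 21, y 0, z 14 mm. Wood does not slide down the rails by itself.
- glue: White glue bottle with yellow label and orange cap, 60 mm diameter, 170 mm high, standing behind the rack's high end. Origin: centre of its foot. Leave alone.

How it is judged:
By the outcome, as a careful person would: the job done as asked, in the order asked, and still so for the second after the job is handed in, with the robot touching nothing.
It also fails if it takes over 59 s, if anything falls off the work surface, if the arm or the gripper's body presses on something with over 40 N, if the wrist force passes 120 N, or if a joint passes its speed limit or range.

## Working session

There is one attempt and no reset: what is moved stays moved. The work goes in short steps, each a Python script; the robot and the scene stay as the last script left them, time stands still between calls to the robot, and variables do not carry over. Pictures are saved under pics/ and viewed, and the job is handed in when it is done.

```bash
ls; mkdir -p pics
python3 - <<'E'
from rig import bot
import cv2
for n in ["side","top","wrist"]:
    s=bot.read_state()
    im=bot.capture(n); cv2.imwrite(f"pics/{n}0.png",im[:,:,::-1])
    print(n,bot.get_calibration(n))
print(bot.read_state())
E
```

```text
pics
side {'vertical_fov': 48.366169817360245, 'cx': 282.9684834524297, 'cy': 217.2693030301897, 'origin': array([0.20116283, 0.78287226, 0.64745971]), 'rotation': array([[-0.89599589, -0.22836676,  0.38084116],
       [-0.44348986,  0.50372183, -0.74133735],
       [-0.0225412 , -0.83313441, -0.55261103]])}
top {'vertical_fov': 52.31409038886994, 'cx': 279.68313267612325, 'cy': 211.0335001440602, 'origin': array([0.55452009, 0.00301512, 1.0917746 ]), 'rotation': array([[ 0.00884685, -0.99924075,  0.03794292],
       [-0.99963114, -0.00981191, -0.02532405],
       [ 0.02567711, -0.03770488, -0.99895897]])}
wrist {'vertical_fov': 68.3296549309882, 'cx': 279.18302964602196, 'cy': 207.95381121638482, 'hand_eye': array([[-2.32516391e-04, -9.45149751e-01, -3.26637252e-01,
         8.47907408e-02],
       [ 9.99999358e-01,  1.42609807e-04, -1.12450085e-03,
        -2.49205611e-04],
       [ 1.10940337e-03, -3.26637303e-01,  9.45149111e-01,
        -1.77645761e-01],
       [ 0.00000000e+00,  0.00000000e+00,  0.00000000e+00,
         1.00000000e+00]])}
{'t': 0.15, 'joint_positions': array([-7.50759694e+01,  1.50957192e+01, -2.79427124e+00,  7.21598076e+01,
       -9.77437759e-04,  8.11021576e+01]), 'dq': array([ 0.05323555, -0.16217297,  0.10534794, -0.00798125, -0.03336181,
       -0.08393898]), 'tau': array([ 1.54911824e-03, -6.37826586e+01,  3.84648693e+01,  1.05904631e-02,
       -1.12888506e-04,  4.12422651e-06]), 'eef_pos': array([ 0.21197377, -0.48004158,  0.1951141 ]), 'orientation': array([[ 9.14805557e-01,  4.03894461e-01, -2.40320467e-04],
       [ 4.03894515e-01, -9.14805183e-01,  8.35427929e-04],
       [ 1.17578304e-04, -8.61318230e-04, -9.99999622e-01]]), 'wrist_force': array([ 0.47928268, -0.00459604, -0.75708948]), 'moment': array([-0.02735711, -0.02535542, -0.01365307]), 'grip_width': 0.08545801299348407}
```

View pics/top0.png

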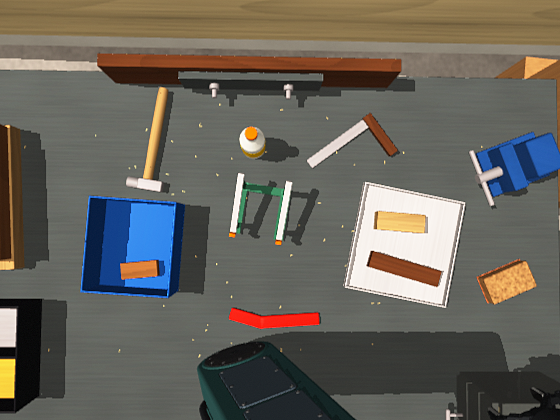

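View pics/side0.png

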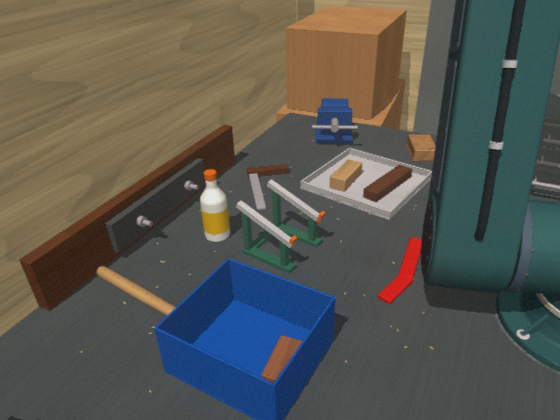

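View pics/wrist0.png

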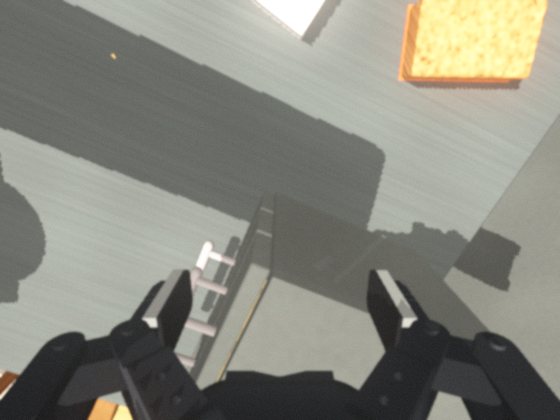

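Top view: tray at right (405,245), batten (405,268), offcut (400,222), rack stops (232,235)/(278,242), tote (130,247) with the scrap at (140,269), and glue bottle (252,142). Next I'll measure these in the top image.

```bash
cat > h.py <<'E'
import numpy as np, cv2
def K(c):
    f=210/np.tan(np.radians(c["vertical_fov"]/2)); return f,c["cx"],c["cy"]
def campose(c,s=None):
    if "origin" in c: return np.array(c["origin"]),np.array(c["rotation"])
    H=c["hand_eye"];R=np.array(s["orientation"]);p=np.array(s["eef_pos"])
    return p+R@H[:3,3], R@H[:3,:3]
def ray(c,uv,s=None):
    f,cx,cy=K(c);o,R=campose(c,s);uv=np.atleast_2d(uv).astype(float)
    d=np.c_[(uv[:,0]-cx)/f,(uv[:,1]-cy)/f,np.ones(len(uv))]@R.T
    return o,d/np.linalg.norm(d,axis=1)[:,None]
def toplane(c,uv,z,s=None):
    o,d=ray(c,uv,s); return o+d*((z-o[2])/d[:,2])[:,None]
def proj(c,P,s=None):
    f,cx,cy=K(c);o,R=campose(c,s);q=(np.atleast_2d(P)-o)@R
    return np.c_[f*q[:,0]/q[:,2]+cx,f*q[:,1]/q[:,2]+cy]
def mask(hsv,lo,hi,roi=None):
    m=cv2.inRange(hsv,np.array(lo),np.array(hi))
    if roi is not None:
        z=np.zeros_like(m);x0,y0,x1,y1=roi;z[y0:y1,x0:x1]=m[y0:y1,x0:x1];m=z
    return m
def big(m):
    cs,_=cv2.findContours(m,cv2.RETR_EXTERNAL,cv2.CHAIN_APPROX_NONE)
    return sorted(cs,key=cv2.contourArea,reverse=True)
E
python3 - <<'E'
from h import *
im=cv2.imread("pics/top0.png");
a=cv2.resize(im[155:310,340:475],None,fx=4.4,fy=3.8,interpolation=cv2.INTER_NEAREST) if 0 else cv2.resize(im[165:315,340:475],None,fx=4,fy=4,interpolation=cv2.INTER_NEAREST)
cv2.imwrite("pics/c1.png",a)
cv2.imwrite("pics/c2.png",cv2.resize(im[165:255,215:310],None,fx=6,fy=6,interpolation=cv2.INTER_NEAREST))
E
```

```text
(no output)
```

View pics/c1.png

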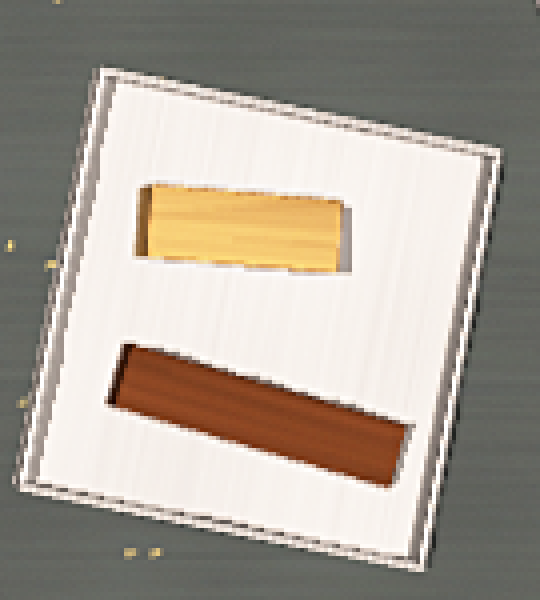

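View pics/c2.png

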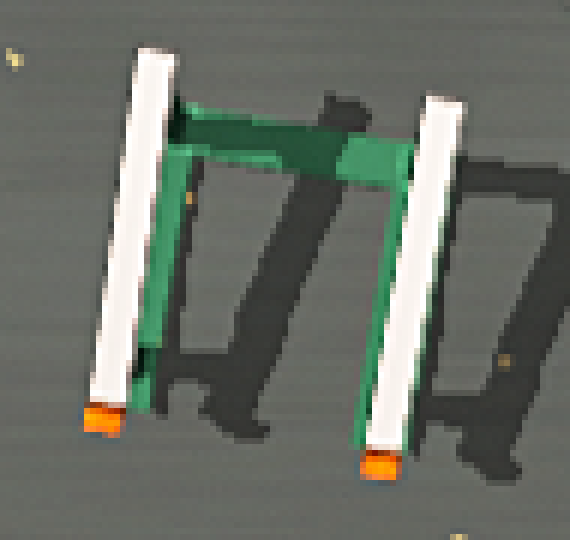

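The crops show bright top faces with the darker end faces separable, and clear white/orange boundaries on both rails. Next: fit rectangles to the top faces and rail axes.

```bash
cat > meas.py <<'E'
from h import *
from rig import bot
c=bot.get_calibration("top"); im=cv2.imread("pics/top0.png"); hsv=cv2.cvtColor(im,cv2.COLOR_BGR2HSV)
def rect(m,z,name):
    k=big(m)[0][:,0,:]
    # filled pixel centres hull
    f=np.zeros(m.shape,np.uint8); cv2.drawContours(f,[k],-1,255,-1)
    ys,xs=np.nonzero(f); P=toplane(c,np.c_[xs,ys],z)[:,:2]
    ctr=P.mean(0); (rc,wh,an)=cv2.minAreaRect((P*1000).astype(np.float32))
    u,s,v=np.linalg.svd(P-ctr,full_matrices=False); d=v[0]; sp=s/np.sqrt(len(P))*np.sqrt(12)
    print(name,"mean",ctr.round(4),"rect",np.round(rc,1),np.round(wh,1),"LxW(moments)",(sp*1000).round(1),"axis deg",np.degrees(np.arctan2(d[1],d[0])).round(2)); return ctr,d
roi=(345,185,470,305)
print([hsv[y,x] for x,y in [(400,222),(377,220),(405,268),(371,262)]])
rect(mask(hsv,(5,80,190),(35,255,255),roi),.040,"offcut")
rect(mask(hsv,(0,100,75),(14,255,170),roi),.032,"batten")
b=mask(hsv,(100,120,40),(130,255,255),(70,185,190,305))
k=big(b)[0]; r=cv2.minAreaRect(k); print("tote box",toplane(c,cv2.boxPoints(r),.105)[:,:2].round(3))
s=mask(hsv,(3,100,100),(20,255,255),(100,240,175,290)); rect(s,.026,"scrap")
g=mask(hsv,(5,180,180),(15,255,255),(235,120,270,150)); k=big(g)[0];print("cap px",k[:,0].mean(0),toplane(c,k[:,0].mean(0),.17).round(3))
# rack
w=mask(hsv,(0,0,200),(180,50,255),(225,165,300,245)); o=mask(hsv,(5,150,180),(20,255,255),(225,225,300,250))
ends=[]
for kw,ko in zip(sorted(big(w)[:2],key=lambda k:k[:,0,0].mean()),sorted(big(o)[:2],key=lambda k:k[:,0,0].mean())):
    f=np.zeros(w.shape,np.uint8); cv2.drawContours(f,[kw],-1,255,-1); ys,xs=np.nonzero(f); Q=np.c_[xs,ys].astype(float)
    m=Q.mean(0); v=np.linalg.svd(Q-m,full_matrices=False)[2][0]; v*=np.sign(v[1])
    t=(Q-m)@v; L=t.std()*np.sqrt(12); low=m+v*L/2; hi=m-v*L/2
    a=toplane(c,low,.08)[0]; h=toplane(c,hi,.08+.142*np.sin(np.radians(20)))[0]
    print("rail low",low.round(1),a.round(4),"hi",h.round(4),"len horiz",np.linalg.norm((h-a)[:2]).round(4),"width",((Q-m)@[-v[1],v[0]]).std()*np.sqrt(12))
    ends.append((a,h))
(a1,h1),(a2,h2)=ends
print("stops sep",np.linalg.norm(a1-a2),"mid",((a1+a2)/2).round(4))
y=(a1-a2)[:2]; print("yaw from stops",np.degrees(np.arctan2(-y[0],y[1])))
d=(h1-a1+h2-a2)[:2]; print("yaw from rails",np.degrees(np.arctan2(d[1],d[0])))
E
python3 meas.py
```

```text
[array([ 21, 130, 248], dtype=uint8), array([ 16, 151, 239], dtype=uint8), array([ 10, 190, 138], dtype=uint8), array([ 10, 187, 153], dtype=uint8)]
offcut mean [ 0.5708 -0.3238] rect [ 570.8 -324. ] [119.2  45.6] LxW(moments) [118.5  45.2] axis deg -94.96
batten mean [ 0.4548 -0.336 ] rect [ 454.8 -336.3] [179.2  40.1] LxW(moments) [179.  40.] axis deg 74.03
tote box [[0.404 0.43 ]
 [0.626 0.418]
 [0.61  0.196]
 [0.388 0.21 ]]
scrap mean [0.4482 0.3223] rect [448.  322.4] [39.6 89. ] LxW(moments) [89.3 39. ] axis deg 95.38
cap px [250.5        138.33333333] [[0.747 0.044 0.17 ]]
rail low [232.3 231.1] [0.5445 0.0887 0.08  ] hi [0.677  0.0675 0.1286] len horiz 0.1342 width 5.89436203100369
rail low [278.3 239.1] [ 0.5266 -0.0199  0.08  ] hi [ 0.6593 -0.0411  0.1286] len horiz 0.1345 width 5.826053688178567
stops sep 0.11004906890501419 mid [0.5356 0.0344 0.08  ]
yaw from stops -9.389754268550748
yaw from rails -9.066044446011428
```

Sizes agree with the given ones: offcut 119x45, batten 179x40, stop separation 110, rail plan length 134 against an expected 133.4 mm. Next I'll take a closer wrist view of the rack to confirm it, then one of the batten.

```bash
cat >> h.py <<'E'
def Rdown(jaw_deg):
    a=np.radians(jaw_deg); y=np.array([np.cos(a),np.sin(a),0]); z=np.array([0,0,-1.]); return np.c_[np.cross(y,z),y,z]
E
python3 - <<'E'
from h import *
from rig import bot
print(bot.solve_ik([.57,-.02,.2],Rdown(-9.2)), bot.solve_ik([.455,-.336,.2],Rdown(-15.97)))
bot.move_ptp([.57,-.02,.2],Rdown(-9.2)); bot.wait(.2)
s=bot.read_state(); im=bot.capture("wrist"); cv2.imwrite("pics/w1.png",im[:,:,::-1]); print(s["t"],s["eef_pos"])
bot.move_ptp([.455,-.40,.16],Rdown(-15.97)); bot.wait(.2)
s2=bot.read_state(); im=bot.capture("wrist"); cv2.imwrite("pics/w2.png",im[:,:,::-1]); print(s2["t"],s2["eef_pos"])
import pickle; pickle.dump((s,s2),open("s.pkl","wb"))
E
```

```text
[-10.19447989  19.5262389    4.47298075  74.94674185   0.
  89.00552011] [-44.69836569  19.04842558   3.7471803   74.69875472   0.
  61.27163431]
2.4417 [ 0.56999538 -0.02058819  0.20001122]
4.175 [ 0.45556191 -0.39930013  0.16015493]
```

View pics/w1.png

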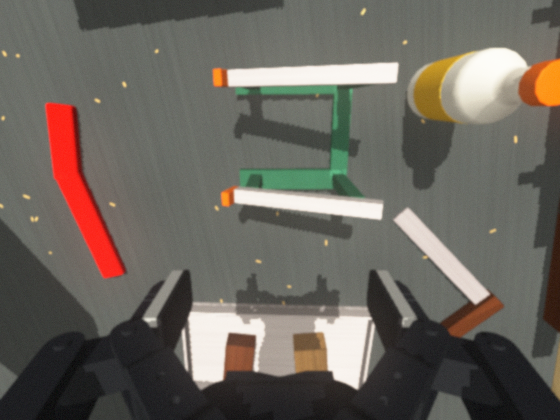

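View pics/w2.png

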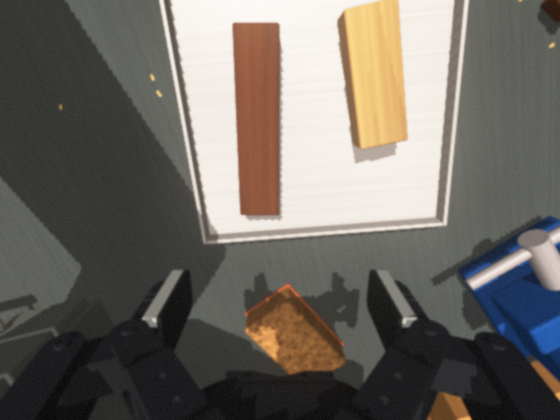

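w1 shows both stops, with rail/stop boundaries near (228,77) and (234,197). w2 shows the whole batten (233–281, 22–215) and the offcut beside it.

Run:
```python
from h import *
from rig import bot
import pickle; s1,s2=pickle.load(open("s.pkl","rb")); c=bot.get_calibration("wrist")
im=cv2.imread("pics/w1.png"); hsv=cv2.cvtColor(im,cv2.COLOR_BGR2HSV)
w=mask(hsv,(0,0,150),(180,60,255),(205,50,400,230)); o=mask(hsv,(3,150,150),(20,255,255),(205,50,260,230))
ends=[]
for kw in sorted(big(w)[:2],key=lambda k:k[:,0,1].mean()):
    f=np.zeros(w.shape,np.uint8); cv2.drawContours(f,[kw],-1,255,-1)
    # centreline by column, subpixel
    print(cv2.boundingRect(kw))
    xs=np.arange(240,375); yc=np.array([np.nonzero(f[:,x])[0].mean() for x in xs]); wd=[np.count_nonzero(f[:,x]) for x in xs]
    p=np.polyfit(xs,yc,1); x0,_,wk,_=cv2.boundingRect(kw)
    rows=[np.nonzero(f[r])[0] for r in range(f.shape[0])]; 
    lo=np.median([r.min() for r in rows if len(r)>100]); hi=np.median([r.max() for r in rows if len(r)>100])
    L=np.array([lo-.5,np.polyval(p,lo-.5)]);H=np.array([hi+.5,np.polyval(p,hi+.5)])
    a=toplane(c,L,.08,s1)[0];h=toplane(c,H,.1286,s1)[0]
    print(L,H,"width px",wd[0],wd[-1],a.round(4),h.round(4),np.linalg.norm((h-a)[:2])); ends.append((a,h))
(a1,h1),(a2,h2)=ends
print("sep",np.linalg.norm(a1-a2),"mid",((a1+a2)/2).round(4)); y=(a1-a2)[:2]; print("yaw",np.degrees(np.arctan2(-y[0],y[1])))
d=(h1-a1+h2-a2)[:2]; print("yaw rails",np.degrees(np.arctan2(d[1],d[0])))
im=cv2.imread("pics/w2.png"); hsv=cv2.cvtColor(im,cv2.COLOR_BGR2HSV)
print(hsv[120,258],hsv[120,237],hsv[215,260])
for nm,m,z in [("batten",mask(hsv,(0,100,40),(14,255,200),(200,10,300,230)),.032),("offcut",mask(hsv,(12,60,150),(35,255,255),(330,0,420,160)),.04)]:
    k=big(m)[0]; P=toplane(c,k[:,0],z,s2)[:,:2]*1000; print(nm,cv2.minAreaRect(P.astype(np.float32)), cv2.boundingRect(k))
```

```text
(227, 62, 172, 25)
[227.5        77.6506666] [397.5         72.09345267] width px 19 21 [0.5415 0.0901 0.08  ] [0.6733 0.0692 0.1286] 0.13342745395320033
(234, 186, 150, 34)
[234.5       194.5435925] [382.5        210.24883101] width px 17 21 [ 0.5252 -0.0169  0.08  ] [ 0.6566 -0.0378  0.1286] 0.1330021204986731
sep 0.10826118572346084 mid [0.5334 0.0366 0.08  ]
yaw -8.674639533965294
yaw rails -9.047811332629129
[ 10 146 145] [ 10 108 153] [ 11  61 147]
batten ((452.25457763671875, -335.1320495605469), (176.3241729736328, 39.30557632446289), 74.02041625976562) (234, 23, 45, 192)
offcut ((565.0782470703125, -323.0878601074219), (119.524169921875, 51.228004455566406), 85.8441390991211) (338, 0, 70, 150)
```

The two views agree to about 2 mm, and I'll use the average. Now grasp the batten.

```bash
cat >> h.py <<'E'
def Rrack(yaw=-9.05,tilt=20):
    a,t=np.radians([yaw,tilt]); h=np.array([np.cos(a),np.sin(a),0]); x=h*np.cos(t)+np.array([0,0,np.sin(t)])
    y=np.array([-np.sin(a),np.cos(a),0]); return np.c_[x,y,np.cross(x,y)]
RK=Rrack(); RO=np.array([.5345,.0355,.080])
def rk(x,y,z): return RO+RK@np.array([x,y,z])/1000
RT=np.c_[RK[:,1],RK[:,0],-RK[:,2]]   # tool: x=rack y, y=rack x, z=-rack z
E
python3 - <<'E'
from h import *
from rig import bot
print(np.linalg.det(RT))
for p in [rk(27,0,70),rk(25,0,2)]: print(bot.solve_ik(p,RT))
R=Rdown(-15.98)
bot.move_ptp([.4538,-.3357,.07],R)
bot.move_l([.4538,-.3357,.0035],rate=.08)
s=bot.read_state(); print(s["t"],s["eef_pos"],s["wrist_force"].round(1))
bot.grasp(40); s=bot.read_state(); print(s["t"],s["eef_pos"],s["grip_width"],s["wrist_force"].round(1))
bot.move_l([.4538,-.3357,.12],rate=.12)
s=bot.read_state(); print(s["t"],s["grip_width"],s["wrist_force"].round(2),s["moment"].round(3))
cv2.imwrite("pics/s1.png",bot.capture("side")[:,:,::-1]);cv2.imwrite("pics/w3.png",bot.capture("wrist")[:,:,::-1])
E
```

```text
1.0
[ -3.85829638   3.4288922  -28.44118447  38.20550486  -1.77352153
  94.88016582]
[ -4.10792767   8.76851558 -33.46873498  27.8312387   -1.68843747
  94.64537485]
5.725 [ 0.45406655 -0.33598274  0.00394664] [-0.8 -0.3 -0.3]
6.4917 [ 0.45381814 -0.33566678  0.00348847] -2.685525011176982e-05 [ 0.2 -0.7 -0.2]
7.6167 -0.00031311650960926706 [-0.93  0.13 -0.74] [-0.041 -0.029  0.041]
```

View pics/s1.png

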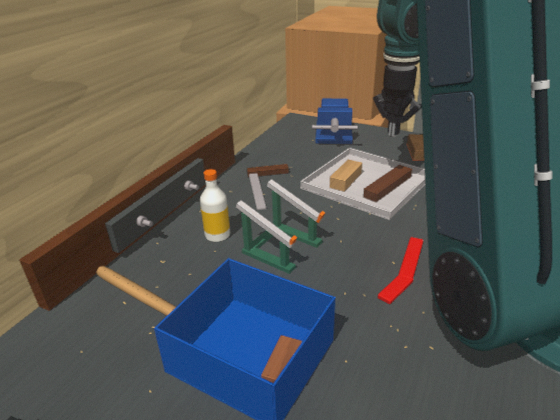

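View pics/w3.png

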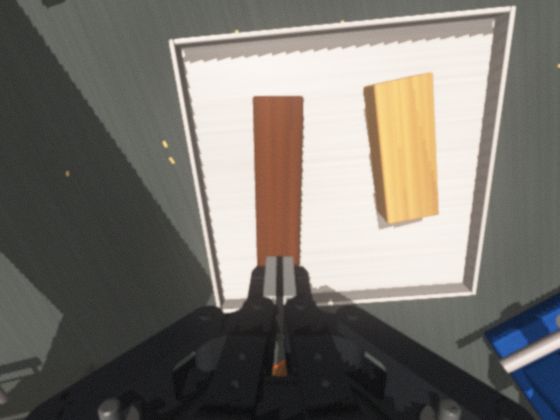

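The grasp missed: the fingers shut to 0 and the batten is untouched. I'll project the reported TCP into the pictures to see which frame is off.

Run:
```python
from h import *
from rig import bot
s=bot.read_state(); print(s["t"],s["eef_pos"],s["orientation"].round(3),s["joint_positions"])
cs=bot.get_calibration("side");cw=bot.get_calibration("wrist");ct=bot.get_calibration("top")
print("tcp side",proj(cs,s["eef_pos"]),"tcp wrist",proj(cw,s["eef_pos"],s))
B=[.4538,-.3357,.032]
print("batten side",proj(cs,B),"wrist",proj(cw,B,s))
cv2.imwrite("pics/t2.png",cv2.resize(bot.capture("top")[150:350,250:530,::-1],None,fx=2.8,fy=2.8))
I=cv2.imread("pics/s1.png")[60:240,270:480]; cv2.imwrite("pics/s1c.png",cv2.resize(I,None,fx=3.3,fy=3.3))
```

```text
7.7167 [ 0.45350165 -0.33542875  0.11931208] [[ 0.275  0.961 -0.001]
 [ 0.961 -0.275  0.001]
 [ 0.001 -0.001 -1.   ]] [-4.47649171e+01  2.08054730e+01 -6.29265702e+00  6.29718934e+01
  1.02640385e-04  6.12163322e+01]
tcp side [[391.2388788  147.74937715]] tcp wrist [[279.09429812 243.22861377]]
batten side [[387.75706139 177.22071058]] wrist [[279.6716779  201.34549599]]
```

View pics/t2.png

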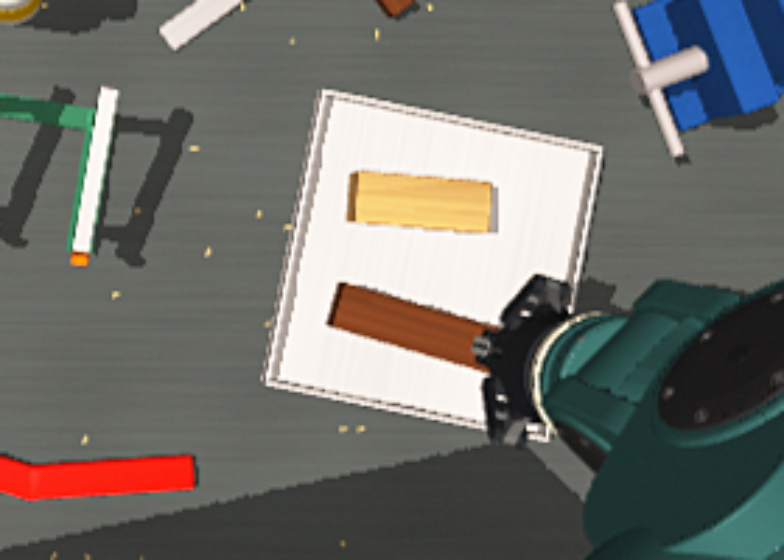

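View pics/s1c.png

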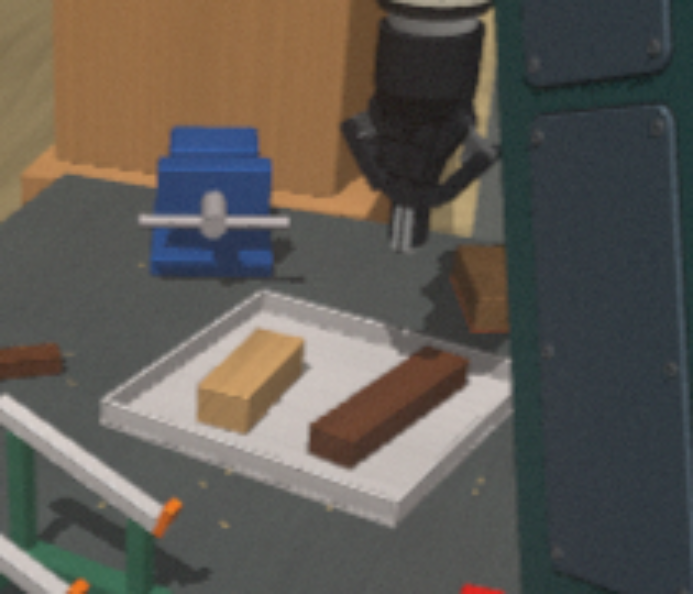

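Run:
```python
from h import *
from rig import bot
s=bot.read_state()
C={n:bot.get_calibration(n) for n in ["side","top","wrist"]}
def tri(obs):
    A=np.zeros((3,3));b=np.zeros(3)
    for n,uv in obs:
        o,d=ray(C[n],uv,s);d=d[0];M=np.eye(3)-np.outer(d,d);A+=M;b+=M@o
    p=np.linalg.solve(A,b); return p,[ (proj(C[n],p,s)[0]-uv).round(1) for n,uv in obs]
print("tcp top",proj(C["top"],s["eef_pos"]))
for wv in (255,258,262):
  p,r=tri([("side",np.array([392.7,135.])),("wrist",np.array([280.,wv]))]); print(p.round(4),r,"tool frame",(s["orientation"].T@(p-s["eef_pos"])).round(4))
p,r=tri([("side",np.array([392.7,135.])),("top",np.array([422.,273.]))]); print(p.round(4),r,"tool frame",(s["orientation"].T@(p-s["eef_pos"])).round(4))
I=cv2.imread("pics/w3.png")[230:390,200:360]; cv2.imwrite("pics/w3c.png",cv2.resize(I,None,fx=3.7,fy=3.7))
```

```text
tcp top [[416.57471553 272.73585457]]
[ 0.4544 -0.3258  0.1578] [array([-1.2,  0.3]), array([-4.8,  4. ])] tool frame [ 0.0096 -0.0019 -0.0384]
[ 0.4543 -0.3275  0.1573] [array([-1. ,  0.3]), array([-4. ,  3.4])] tool frame [ 0.0079 -0.0015 -0.0379]
[ 0.4542 -0.3298  0.1565] [array([-0.8,  0.2]), array([-3. ,  2.6])] tool frame [ 0.0057 -0.001  -0.0371]
[ 0.4552 -0.336   0.1542] [array([-0.6,  0.1]), array([0.3, 0.7])] tool frame [-0.      0.0017 -0.0348]
```

View pics/w3c.png

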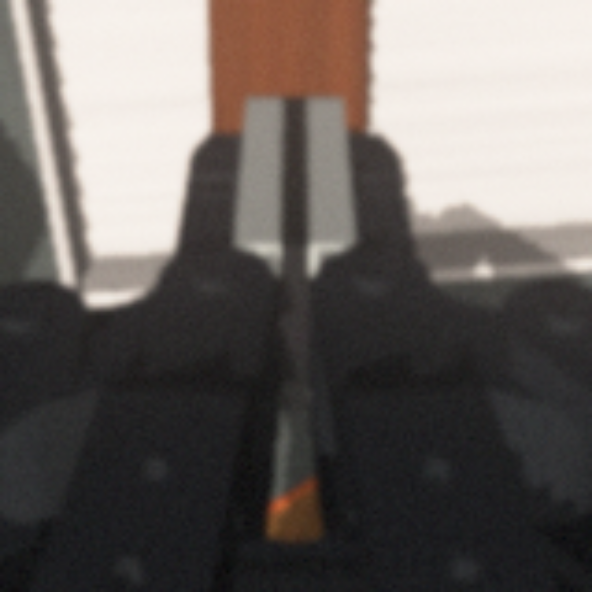

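Triangulation from the side, top and wrist cameras puts the shut fingertips about 36 mm behind the reported TCP, laterally correct. So the reported tool length is off. I'll confirm by touching the tray floor (known z = 4 mm) gently between the two pieces.

Run:
```python
from h import *
from rig import bot
q=np.array([.512,-.330])
bot.move_ptp([*q,.03],Rdown(-15.98)); 
bot.move_l([*q,-.018],rate=.1); bot.wait(.15)
s=bot.read_state(); f0=s["wrist_force"][2]; print(s["t"],s["eef_pos"],f0)
z=-.018; n=0
while z>-.050:
    z-=.0015; bot.move_l([*q,z],rate=.03); s=bot.read_state(); f=s["wrist_force"][2]-f0
    print(round(z,4),s["eef_pos"][2].round(4),round(f,1),round(s["t"],2))
    if f>4: break
bot.move_l([*q,z+.01],rate=.1)
```

```text
9.0583 [ 0.51236786 -0.33039693 -0.01709779] -0.32497582285109644
-0.0195 -0.0194 0.1 9.31
-0.021 -0.0211 0.4 9.56
-0.0225 -0.0226 -0.5 9.81
-0.024 -0.0241 1.1 10.06
-0.0255 -0.0256 -0.3 10.31
-0.027 -0.0271 1.2 10.56
-0.0285 -0.0286 -0.1 10.81
-0.03 -0.0301 0.9 11.06
-0.0315 -0.0316 1.0 11.31
-0.033 -0.0318 17.8 11.56
```

Contact at reported z = -31.7 mm means the true tip is 35.7 mm behind the reported TCP, matching the cameras. I'll redo the grasp with this correction.

```bash
echo 'D=.0357' >> h.py
python3 - <<'E'
from h import *
from rig import bot
R=Rdown(-15.98); p=np.array([.4538,-.3357])
bot.move_l([.512,-.33,.02],rate=.2)
bot.open_gripper()
bot.move_l([*p,.02],rate=.2)
bot.move_l([*p,.0035-D],rate=.08)
s=bot.read_state(); print(s["t"],s["eef_pos"],s["wrist_force"].round(1))
bot.grasp(40); s=bot.read_state(); print(s["t"],s["eef_pos"],s["grip_width"],s["wrist_force"].round(1))
bot.move_l([*p,.10],rate=.15); bot.wait(.1)
s=bot.read_state(); print(s["t"],s["grip_width"],s["wrist_force"].round(2),s["moment"].round(3))
cv2.imwrite("pics/s3.png",bot.capture("side")[:,:,::-1]);cv2.imwrite("pics/w4.png",bot.capture("wrist")[:,:,::-1])
for g in (70,2): print(bot.solve_ik(rk(25,0,g-36.2),RT))
E
```

```text
14.2 [ 0.45407578 -0.33586723 -0.03191369] [ 0.8 -0.2 -0.6]
14.675 [ 0.45397277 -0.33588543 -0.03180406] 0.041692674518977776 [-1.1  1.4  5.2]
15.8083 0.041269266291838566 [ 1.08  1.15 -1.83] [-0.039 -0.03   0.044]
[ -3.98396706   6.07124587 -31.39166649  32.6090551   -1.7306917
  94.76196349]
[ -4.24192721  12.10005058 -35.51070114  22.4540745   -1.64275344
  94.51934999]
```

View pics/s3.png

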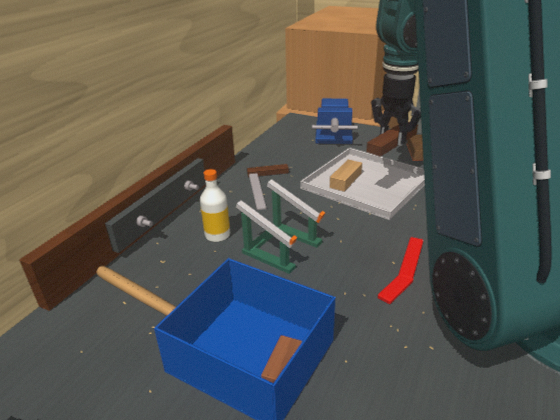

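View pics/w4.png

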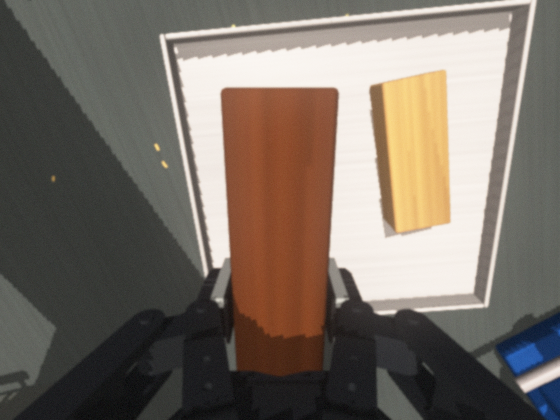

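The batten is held (width 41 mm) with its far end edge at row 88, columns 222–338. I'll check the in-hand position from that edge, then go to the rack.

Run:
```python
from h import *
from rig import bot
import pickle
s=bot.read_state(); c=bot.get_calibration("wrist")
T=lambda v: s["eef_pos"]+s["orientation"]@np.array(v)
for x in (85,90,95): print(x,[proj(c,T([x/1000,y,-.0642]),s)[0].round(1) for y in (-.021,.021)])
im=cv2.imread("pics/w4.png"); print([im[r,280] for r in range(84,94)])
bot.move_ptp(rk(28,0,60-36.2),RT); 
bot.move_l(rk(26,0,10-36.2),rate=.1); bot.wait(.15)
s=bot.read_state(); print(s["t"],s["eef_pos"],s["wrist_force"].round(2),s["grip_width"]); pickle.dump(s,open("s5.pkl","wb"))
for n in("side","top","wrist"): cv2.imwrite(f"pics/{n}5.png",bot.capture(n)[:,:,::-1])
I=cv2.imread("pics/side5.png")[150:300,190:370]; cv2.imwrite("pics/side5c.png",cv2.resize(I,None,fx=4,fy=4))
```

```text
85 [array([218.3, 100.8]), array([339.5, 100.8])]
90 [array([217.3,  85.3]), array([340.4,  85.2])]
95 [array([216.4,  69.3]), array([341.4,  69.2])]
[array([237, 242, 248], dtype=uint8), array([234, 240, 246], dtype=uint8), array([216, 227, 237], dtype=uint8), array([165, 181, 208], dtype=uint8), array([101, 122, 164], dtype=uint8), array([ 67,  94, 152], dtype=uint8), array([ 64,  93, 152], dtype=uint8), array([ 63,  90, 153], dtype=uint8), array([ 60,  89, 151], dtype=uint8), array([ 63,  90, 152], dtype=uint8)]
18.125 [0.56782135 0.03018092 0.06502587] [ 0.4   0.92 -2.15] 0.04172056129815274
```

View pics/side5c.png

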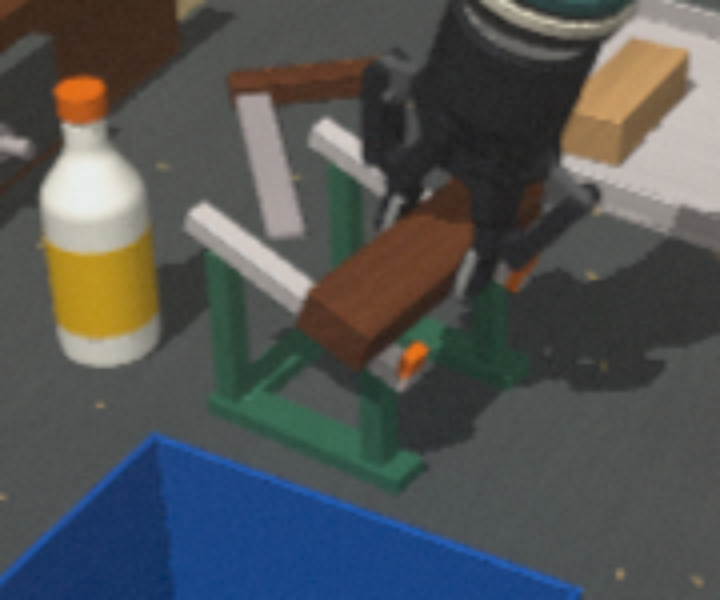

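View pics/wrist5.png

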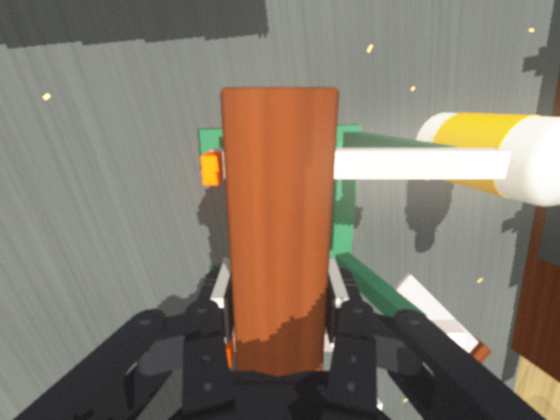

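View pics/top5.png

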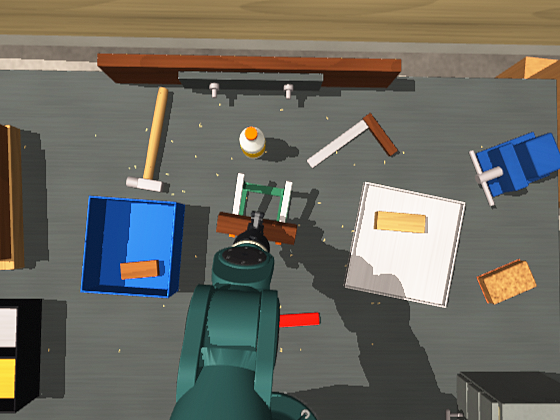

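In the wrist view the far rail runs level (rows 150–178) and the rail/stop boundary is near column 220. I'll check the centring from that.

Run:
```python
from h import *
from rig import bot
import pickle
s=pickle.load(open("s5.pkl","rb")); c=bot.get_calibration("wrist")
im=cv2.imread("pics/wrist5.png"); hsv=cv2.cvtColor(im,cv2.COLOR_BGR2HSV)
w=mask(hsv,(0,0,200),(180,50,255),(340,130,420,200)); xs=np.arange(345,415); e=[(np.nonzero(w[:,x])[0].min(),np.nonzero(w[:,x])[0].max()) for x in xs]
print(np.median(e,axis=0), np.polyfit(xs,np.mean(e,1),1)[0])
o,d=ray(c,[[350,np.median(np.mean(e,1))],[219,168]],s)
P=RO; Rr=s["orientation"]
n=RK[:,2]; X=o+d*(((RO-o)@n)/(d@n))[:,None]
print("rail pt in nominal rack (mm):",((X-RO)@RK*1000).round(1))
print("orange cols",np.nonzero(mask(hsv,(3,150,150),(20,255,255),(195,140,240,195)).sum(0))[0][[0,-1]], im[168,214:232].tolist())
print("tcp in rack",((s["eef_pos"]-RO)@RK*1000).round(2))
```

```text
[148. 179.] 0.0011722508966843803
rail pt in nominal rack (mm): [[61.5 55.6  0. ]
 [-3.5 53.4 -0. ]]
orange cols [200 239] [[34, 201, 255], [34, 199, 255], [33, 189, 255], [31, 167, 255], [28, 127, 247], [24, 83, 194], [32, 73, 154], [45, 81, 152], [87, 115, 172], [130, 151, 194], [138, 157, 192], [100, 121, 170], [59, 94, 160], [52, 91, 169], [58, 98, 181], [57, 103, 184], [57, 103, 187], [59, 105, 188]]
tcp in rack [ 2.659e+01 -1.000e-02 -2.561e+01]
```

Centring is good: the rail reads y = 55.6 against 55 mm. The stops look up to 2.5 mm lower than nominal, so I'll feel for them with small force-checked steps, then lower to contact.

Run:
```python
from h import *
from rig import bot
bot.move_l(rk(24,0,3-36.2),rate=.05); bot.wait(.15)
s=bot.read_state(); f0=s["wrist_force"]@RK; print(s["t"],f0.round(1))
x=24.;g=3.
while x>14:
    x-=1; bot.move_l(rk(x,0,g-36.2),rate=.03); s=bot.read_state(); f=s["wrist_force"]@RK-f0
    print("x",x,f.round(1),round(s["t"],2))
    if abs(f[0])>4: break
while g>-4:
    g-=.8; bot.move_l(rk(x,0,g-36.2),rate=.03); s=bot.read_state(); f=s["wrist_force"]@RK-f0
    print("g",round(g,1),f.round(1),round(s["t"],2),((s["eef_pos"]-RO)@RK*1000).round(2))
    if f[2]>4: break
for n in("side","wrist"): cv2.imwrite(f"pics/{n}6.png",bot.capture(n)[:,:,::-1])
print(s["grip_width"])
I=cv2.imread("pics/side6.png")[150:300,190:370]; cv2.imwrite("pics/side6c.png",cv2.resize(I,None,fx=4,fy=4))
```

```text
18.7167 [-0.7 -0.7 -2. ]
x 23.0 [-0.3  0.5 -0.2] 18.97
x 22.0 [0.1 1.3 0.2] 19.22
x 21.0 [0.2 0.  0.1] 19.47
x 20.0 [ 0.4 -0.1  0.5] 19.72
x 19.0 [ 1.5 -0.   0.2] 19.97
x 18.0 [ 5.9  0.7 -2. ] 20.22
g 2.2 [ 6.9  1.  -1.7] 20.47 [ 1.939e+01  3.000e-02 -3.376e+01]
g 1.4 [6.8 0.5 0.1] 20.72 [ 1.940e+01  2.000e-02 -3.453e+01]
g 0.6 [6.8 1.  4.5] 20.97 [ 19.4    0.05 -35.2 ]
0.041379663203729315
```

View pics/side6c.png

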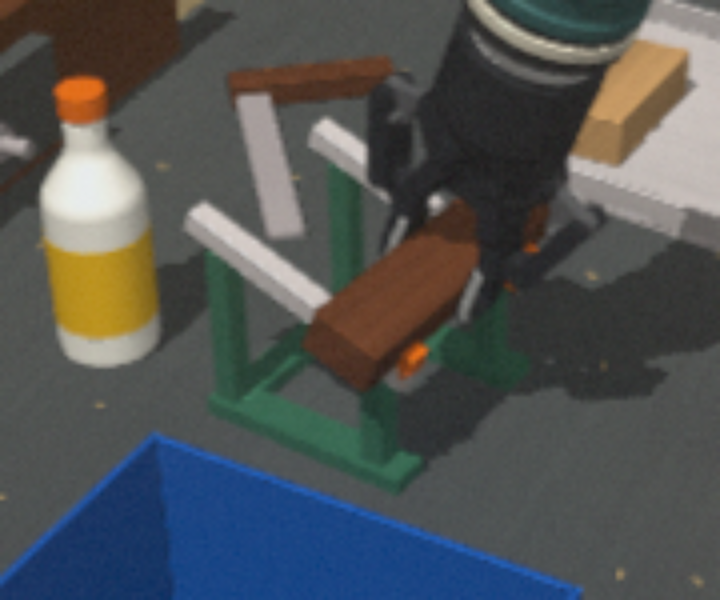

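View pics/wrist6.png

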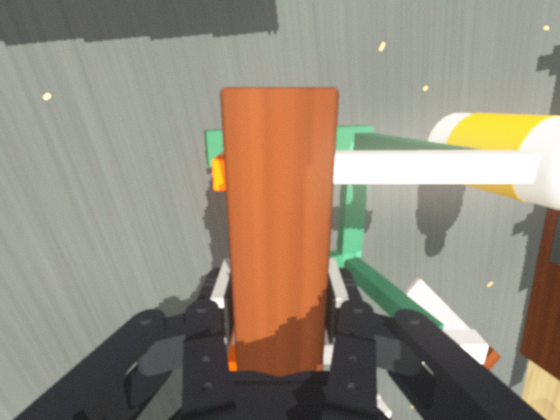

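Both stops and rails are in contact, with about 7 N along the slope and 4.5 N normal. Release and back off square to the rails.

Run:
```python
from h import *
from rig import bot
bot.open_gripper(); s=bot.read_state(); print(s["t"],s["wrist_force"].round(1),s["grip_width"])
bot.move_l(rk(19.5,0,75-36.2),rate=.12); 
bot.move_ptp([.50,-.12,.20],Rdown(-10)); bot.wait(.1)
s=bot.read_state(); print(s["t"])
import pickle; pickle.dump(s,open("s7.pkl","wb"))
for n in("side","top","wrist"): cv2.imwrite(f"pics/{n}7.png",bot.capture(n)[:,:,::-1])
a=cv2.resize(cv2.imread("pics/side7.png")[150:300,190:340],None,fx=4,fy=4); b=cv2.resize(cv2.imread("pics/top7.png")[165:255,210:310],None,fx=4,fy=4)
cv2.imwrite("pics/a7.png",a); cv2.imwrite("pics/b7.png",b)
```

```text
21.575 [-0.7  0.7 -0.5] 0.08555647372911436
23.2083
```

View pics/a7.png

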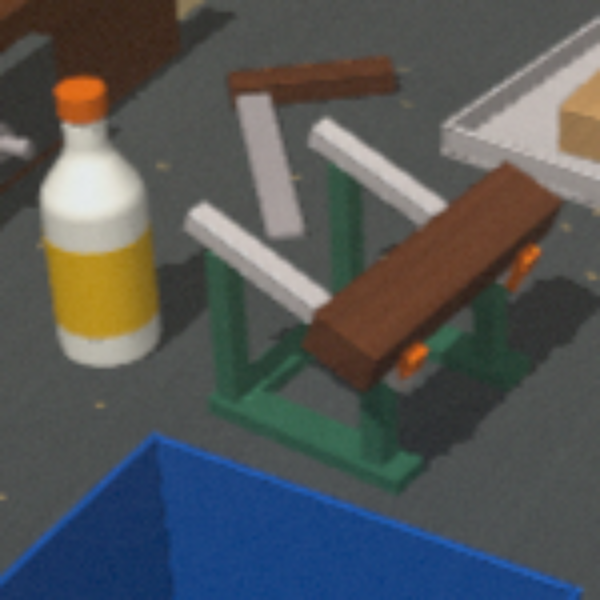

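View pics/b7.png

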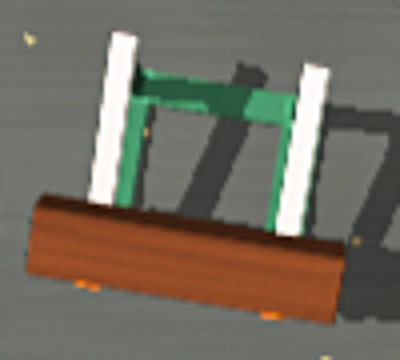

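View pics/wrist7.png

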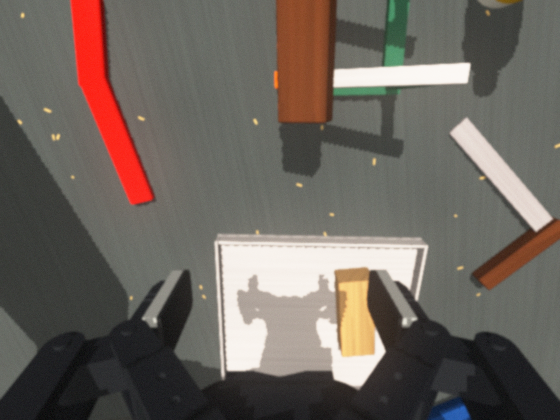

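The batten lies across both rails against both stops (orange just peeping out below it at (88,285) and (270,315) in the crop). I'll quantify its pose, then take the offcut.

Run:
```python
from h import *
from rig import bot
c=bot.get_calibration("top"); im=cv2.imread("pics/top7.png"); hsv=cv2.cvtColor(im,cv2.COLOR_BGR2HSV)
k=big(mask(hsv,(0,120,100),(14,255,200),(212,205,300,248)))[0]
f=np.zeros(im.shape[:2],np.uint8); cv2.drawContours(f,[k],-1,255,-1); ys,xs=np.nonzero(f)
o,d=ray(c,np.c_[xs,ys]); n=RK[:,2]; P0=RO+n*.028; X=o+d*(((P0-o)@n)/(d@n))[:,None]; L=(X-RO)@RK*1000
cv_,u=np.linalg.svd(L[:,:2]-L[:,:2].mean(0),full_matrices=False)[1:]
print("batten in rack frame",L.mean(0).round(1),"extent",(cv_/np.sqrt(len(L))*np.sqrt(12)).round(1),"axis",u[0].round(3))
p=np.array([.5700,-.3238]); R=Rdown(-5)
bot.move_ptp([*p,.04],R); bot.move_l([*p,.006-D],rate=.1)
bot.grasp(40); s=bot.read_state(); print(s["t"],s["eef_pos"],s["grip_width"],s["wrist_force"].round(1))
bot.move_l([*p,.19],rate=.2)
s=bot.read_state(); print(s["t"],s["grip_width"])
cv2.imwrite("pics/w8.png",bot.capture("wrist")[:,:,::-1])
```

```text
batten in rack frame [22.  -0.7 28. ] extent [178.7  40.6] axis [ 0.002 -1.   ]
25.7 [ 0.570274   -0.32397462 -0.0292121 ] 0.04536892274556768 [-0.6 -0.1  6.2]
26.95 0.045317954345890324
```

View pics/w8.png

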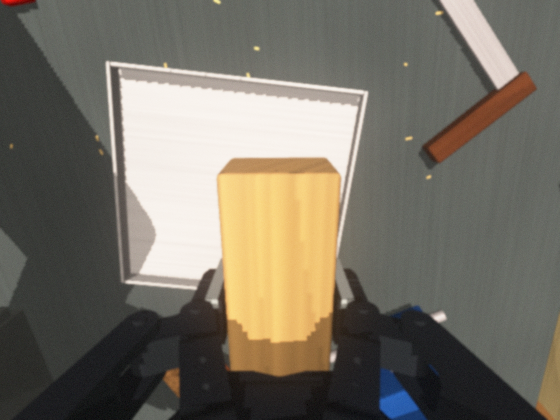

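Batten measures x 22, y -0.7 mm, aligned within 0.2°. The offcut is held (width 45 mm, grip centred in view). On to the tote.

Run:
```python
from h import *
from rig import bot
R=Rdown(-3.3); p=np.array([.542,.322])
print(bot.solve_ik([*p,.19],R),bot.solve_ik([*p,.016-D],R))
bot.move_ptp([*p,.19],R); bot.wait(.1)
s=bot.read_state(); print(s["t"],s["eef_pos"],s["grip_width"])
for n in("side","top"): cv2.imwrite(f"pics/{n}9.png",bot.capture(n)[:,:,::-1])
w=bot.capture("wrist")
c=bot.get_calibration("wrist")
w=w[:,:,::-1].copy()
a=np.radians(-3.3);ex=np.array([np.cos(a),np.sin(a)]);ey=np.array([-ex[1],ex[0]]);t0=np.array([.509,.324])
q=[np.r_[t0+i*.11*ex+j*.10*ey,.105] for i,j in((1,1),(1,-1),(-1,-1),(-1,1))]
cv2.polylines(w,[proj(c,q,s).astype(int)],True,(0,255,0)); cv2.imwrite("pics/w9.png",w)
```

```text
[ 23.3141204   25.83754953  13.05250239  77.21495286   0.
 116.6141204 ] [ 23.3141204   32.80199652  -8.78661342  48.41139006   0.
 116.6141204 ]
29.4083 [0.54242395 0.32137329 0.18997199] 0.04547354887578867
```

View pics/w9.png

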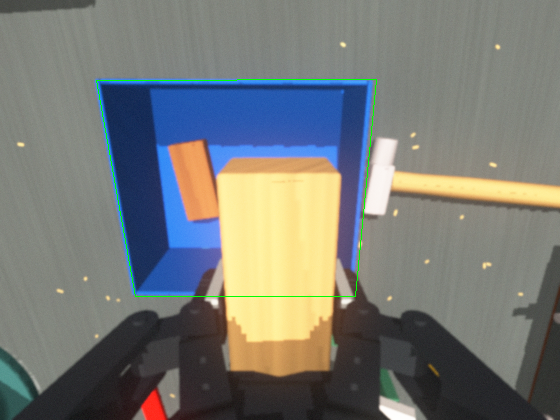

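View pics/side9.png

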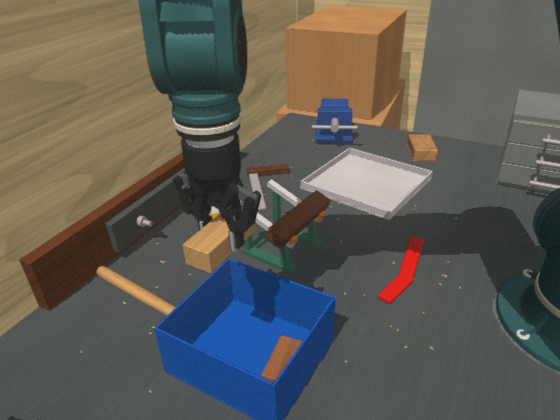

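The rim computed from the top view (green) lands exactly on the tote rim in the wrist view, and the scrap is at (193,180), clear of the drop spot. Now lower and release.

Run:
```python
from h import *
from rig import bot
p=np.array([.540,.322])
bot.move_l([*p,.07],rate=.15); s=bot.read_state(); print(s["t"],s["wrist_force"].round(1))
bot.move_l([*p,.012-D],rate=.08); bot.wait(.1); s=bot.read_state(); print(s["t"],s["wrist_force"].round(1),s["eef_pos"])
bot.open_gripper(); s=bot.read_state(); print(s["t"],s["wrist_force"].round(1),s["grip_width"])
bot.move_l([*p,.17],rate=.2)
bot.move_ptp([.40,.15,.25],Rdown(-3.3)); bot.wait(.2); s=bot.read_state(); print(s["t"],s["eef_pos"])
for n in("side","top"): cv2.imwrite(f"pics/{n}10.png",bot.capture(n)[:,:,::-1])
```

```text
30.5083 [ 0.2  0.4 -0.5]
31.9333 [-0.2  0.3 -0.3] [ 0.54031157  0.32211323 -0.02324263]
32.4083 [-15.    0.2   1.3] 0.08530815759286144
34.6583 [0.40049496 0.15054554 0.24933253]
```

View pics/side10.png

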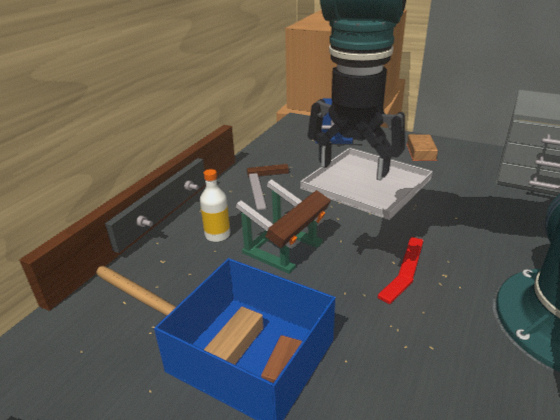

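View pics/top10.png

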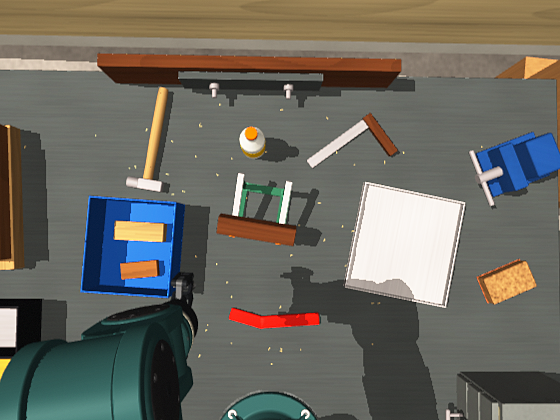

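The tray is empty, the offcut lies flat in the tote beside the scrap, the batten is on the rack, and the gripper is clear. One last numeric check, then hand in.

Run:
```python
from h import *
from rig import bot
c=bot.get_calibration("top")
def bat(n):
    im=cv2.imread(n); hsv=cv2.cvtColor(im,cv2.COLOR_BGR2HSV); k=big(mask(hsv,(0,120,100),(14,255,200),(212,205,300,248)))[0]
    g=big(mask(hsv,(5,180,180),(15,255,255),(235,120,270,150)))[0]
    return k[:,0].mean(0).round(2), cv2.minAreaRect(k), g[:,0].mean(0)
print(bat("pics/top7.png"),bat("pics/top10.png")); 
g=cv2.cvtColor(cv2.imread("pics/top0.png"),cv2.COLOR_BGR2HSV); print(big(mask(g,(5,180,180),(15,255,255),(235,120,270,150)))[0][:,0].mean(0))
s=bot.read_state(); print(s["t"],s["wrist_force"].round(1)); bot.sign_off()
```

```text
(array([255.27, 231.04]), ((255.33782958984375, 231.47299194335938), (78.41831970214844, 17.919490814208984), 9.462322235107422), array([251.95, 137.95])) (array([255.4, 231.3]), ((255.2972869873047, 231.71621704101562), (78.41831970214844, 17.755090713500977), 9.462322235107422), array([250.5       , 138.33333333]))
[250.5        138.33333333]
34.7583 [ 0.3 -0.8  0.1]
the job is handed in; nothing more can be done
```

The batten is on the rack and the offcut is in the tote, in that order. I handed the job in at 34.8 s with the gripper clear of everything.

- **Batten:** I lowered it until it touched both rails and the stops (about 7 N along the slope, 4.5 N onto the rails), then released it. After release it measured within about 1 mm of the target along the slope and 0.7 mm off centre, with its axis aligned to about 0.2°. It had not moved in the last picture.
- **Offcut:** It lies flat in the tote beside the scrap. I released it about 8 mm above the floor.
- **Glue bottle:** It is standing, and its cap is at the same pixel in the first and last pictures.

**What failed or disagreed:**
- **First grasp missed:** The real fingertips are about 36 mm behind the reported TCP. Triangulation showed this and a light touch on the tray floor (about 18 N) confirmed it. I corrected for it from then on, and the second grasp held.
- **Camera spread:** The top and wrist cameras disagreed on the rack position by about 2 mm. I averaged them and found the stops by force.
- **Side force in the tote:** I read a brief 15 N sideways while opening the gripper there, probably a finger brushing the wall. It was below the limits and I saw no harm from it.

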